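Start and run in the red filler plug of a curing flask

ROBOT

A 6-joint arm with a two-finger parallel gripper is mounted at the origin on a cart in front of the work surface, level with it; the furniture and walls round the work are solid. World frame = base frame: x ahead of the robot, y to its left, z up, the work surface at z = 0. Lengths are in m, angles in rad, forces in N, time in s.
With the tool pointing down it reaches from about 0.225 to 0.875 m from the base axis. Payload 3.4 kg.
Tool frame: the origin (TCP) lies between the finger pads; the fingertips stand 19 mm ahead of it and the grasp point (between the pads) is the TCP (manip.tip_reach is the distance from the TCP to the fingertips, in m); z points along the fingers, x is the direction in which the jaws open and shut, and the axes are right-handed (so a half turn about z gives the same grasp; the last joint's range is limited). The gripper opens to 85 mm and grips with 20 to 120 N. Pads are 22 mm wide; open, the fingers measure 114 mm over their backs; the gripper's body (76 mm by 85 mm) begins 54 mm behind the grasp point. The pads swing forward as they close: fully open they stand 13 mm farther back than shut.
Start: joints at [1.175, 0.276, 1.505, -0, 1.361, -0.121], TCP at [0.156, 0.553, 0.25] pointing down, gripper open.
Joint ranges: [-2.89, 2.89], [-0.75, 2.08], [0.22, 2.7], [-1.18, 4.32], [0.11, 2.71], [-2.7, 2.7]. Speed limits (rad/s): [2.57, 2.57, 3.14, 3.14, 3.14, 3.14].

INTERFACE

Orientations are given as a unit quaternion [w, x, y, z].
In Python, from rig import manip gives the robot as it stands.
- The arm moves only by the tool send_rows, never from a script. Its arguments are lists of equal length, an entry for each row: "delta_pos": the shift along the tool's x, y, z normalised to -1 to 1, where 1 is 40 cm, a list of three; "angular": the turn, a rotation vector about the tool's x, y, z normalised to -1 to 1, where 1 is 0.08 rad, a list of three. A call has 1 to 5 rows; each row shifts and turns the commanded pose from where the row before left it, along the tool's axes as they then stand; what a row does not reach is not made up. A row lasts 1/12 s, in which the tool goes at most 41.7 mm and 7.16 degrees, less where a joint would pass 70% of its speed; a pose out of reach is approached as far as the arm can. A call with a number of a shift or a turn outside -1 to 1 is refused whole. A call with a gripper value outside its range is refused whole. "hand" is the finger opening in mm, from 0 to 85.4, set as the call begins (left out, the last holds). The fingers move at their own pace and stop on an object; "squeeze" is the grip in N (left out, the last holds). Time passes only in rows, so rows that do not move let the fingers close. It gives the time, the measured TCP pose, the force and the opening at its end, in the units of the state.
- manip.get_state(): the state, without advancing time (a new reading comes with each control period).
- manip.get_image(name): name is "scene" or "top"; returns the picture (480x640x3 uint8, blue, green, red); there is no depth.
- manip.calibration(name): a dict with "fx", "fy", "cx", "cy" (pixels), "camera_from_world" (4x4, takes a point from world to camera coordinates). Camera axes: x right, y up, looking along -z (the intrinsics and any distortion apply to the point x, -y, -z); pixel columns grow to the right and rows downward; lengths in m; the calibration is good to about 2 mm. A picture is of the moment at which its call begins. calibration takes no time and is no camera call.
- manip.sign_off(): hands the job in, once; it reports no verdict.
The state is a dict: "clock": time; "qpos": joint angles; "qd": joint speeds; "effort": joint torques, N m; "position": TCP position; "ee_rot": TCP orientation; "contact_force": force on the tool from outside, world axes, zero at the start; "moment": the same for the moment, N m; "width": finger opening in m.
Only numpy, scipy, OpenCV 4.12 (cv2) and the standard library are available. Lean on these libraries where they do the work, as an engineer would, in place of code of your own. Each camera call takes 0.05 s, during which the arm holds its last target.

TASK

The red wing plug on one of the two curing flasks is standing proud on the crest of its thread. Back it off anticlockwise until it can drop into the thread start (its white tip over the white line), let or bring it down there, then run it in clockwise until it is fully home, and let go. Never force it down or turn it farther clockwise before it has dropped in, and leave the blue plug as it is.

Things in the scene. Friction and masses are not known exactly. Their poses are not given: they have to be found in the camera images.
- red_flask: Bolted-down round green-painted flask under the red plug, foot 112 mm across, deck 88 mm across and 60 mm above the table; origin under its centre. A white radial line on the deck beside the plug marks where the plug's white tip stands at the thread start, a yellow round dot where it stands when home. The plug is captive: it turns and sinks but cannot lift off or tilt.
- red_grip (a point): Point on the red plug's turning axis, inside its wing, moving with it. Knurled red disc 54 mm across, 13 mm high; straight wing across it 50 mm long, 14 mm thick, 25 mm high. The point is 14 mm above the disc, 11 mm below the wing's top, 98 mm above the table when proud. x runs along the wing away from its white end (white tip at -x), y through its thickness, z up.
- red_turn (a joint): Turn of the red plug (rad), growing clockwise seen from above. 0: white tip over the white line, middle of the thread start, which is open from -0.28 to +0.28. It begins at 0.5 to 0.85, resting on the crest. Home is 1.2, against a stop at 1.25; the other stop is at -0.75. Turns easily (0.02 N m).
- red_depth (a joint): How far the red plug has sunk (m): 0 on the crest, as it begins; 0.008 once dropped into the thread start; then the thread draws it down evenly from 0.008 (turn 0.15) to 0.0105 (turn 1.15). It drops by its own weight (0.16 kg) when nothing holds it up; gripped firmly it stays at the gripper's height and must be lowered with it.
- blue_grip (a point): The same point on the blue plug of the other, otherwise identical flask. That plug is already home (the point 87 mm above the table) and is to be left alone.
- blue_turn (a joint): Turn of the blue plug (rad), growing anticlockwise seen from above: 0 is home, as it begins.

How it is judged:
On the way:
1. the red plug has dropped into the thread start: sunk more than 6.5 mm, with its turn below 0.42 rad (value of joint red_depth above 0.0065 m and value of joint red_turn below 0.42 rad), for 0.1 s.
At the end, for the whole second after the job is handed in: the red plug is home: turned at least 1.02 rad clockwise from the thread start and sunk at least 9.5 mm; the blue plug is still home, turned less than 0.2 rad (value of joint red_turn above 1.02 rad and value of joint red_depth above 0.0095 m and value of joint blue_turn below 0.2 rad); the robot touches nothing.
It fails at once if the red plug is cross-threaded: turned clockwise beyond 1.0 rad while it is still up on the crest (sunk less than 5 mm) (value of joint red_turn above 1 rad and value of joint red_depth below 0.005 m).
It fails at once if the blue plug is loosened by more than 0.2 rad (value of joint blue_turn above 0.2 rad).
It fails at once if the red plug is forced down through the thread's crest: pressed between 3 and 6 mm deep with its turn above 0.46 rad (value of joint red_turn above 0.46 rad and value of joint red_depth between 0.003 and 0.006 m).
It also fails if it takes over 32 s, if anything falls off the work surface, if the arm or the gripper's body presses on something with over 40 N, if the wrist force passes 120 N, or if a joint passes its speed limit or range.

## Working session

There is one attempt and no reset: what is moved stays moved. The work goes in short steps, Python scripts to look and compute and a tool call to move; the robot and the scene stay as the last step left them, time stands still between calls to the robot, and variables do not carry over. Pictures are saved under pics/ and viewed, and the job is handed in when it is done.

Besides the shell and the picture viewer there is one more tool, called as name(argument=value, ...) on one line, values as JSON. send_rows: Moves the arm, as the interface text tells. Scaled input: -1 to 1 covers 40 cm each way for a shift and 0.08 rad each way for a turn. Its arguments: {"type":"object","properties":{"delta_pos":{"type":"array","items":{"type":"array","items":{"type":"number"}}},"angular":{"type":"array","items":{"type":"array","items":{"type":"number"}}},"hand":{"type":"number"},"squeeze":{"type":"number"}},"required":["delta_pos","angular"]}

```bash
mkdir -p pics; ls; python3 - <<'E'
from rig import manip
import cv2,json
for n in("scene","top"):
    im=manip.get_image(n);cv2.imwrite(f"pics/{n}0.png",im)
    c=manip.calibration(n);print(n,c)
s=manip.get_state();print(s)
E
```

```text
pics
scene {'fx': 519.3907162807329, 'fy': 519.3907162807329, 'cx': 311.5844192253868, 'cy': 233.87962569582604, 'camera_from_world': array([[ 0.65423454, -0.75627467,  0.00507746, -0.37743431],
       [ 0.44891487,  0.39373066,  0.80215435, -0.29381559],
       [-0.60864817, -0.52251774,  0.59709515, -0.72015471],
       [ 0.        ,  0.        ,  0.        ,  1.        ]])}
top {'fx': 469.83867097103064, 'fy': 469.83867097103064, 'cx': 322.04001643341047, 'cy': 237.36436522646278, 'camera_from_world': array([[-0.00861409, -0.99955417, -0.02858768, -0.00717369],
       [ 0.9979384 , -0.0104114 ,  0.06332891, -0.54538967],
       [-0.06359831, -0.02798322,  0.99758318, -0.95421091],
       [ 0.        ,  0.        ,  0.        ,  1.        ]])}
{'clock': 0.1, 'qpos': array([ 1.17501434e+00,  2.76554080e-01,  1.50600169e+00, -9.31111800e-06,
        1.36071076e+00, -1.20977379e-01]), 'qd': array([-0.00071265, -0.00046926, -0.00305268,  0.0001677 , -0.00018847,
       -0.00071683]), 'effort': array([ 2.10058373e-03, -4.17704058e+01, -2.46406764e+01, -1.14074899e-04,
        5.86776267e-03,  2.63137019e-05]), 'position': array([0.15585682, 0.5530187 , 0.24951539]), 'ee_rot': array([ 4.24879276e-04,  7.97294212e-01,  6.03590291e-01, -7.21083641e-04]), 'contact_force': array([-0.64816937, -0.5765776 , -0.23093785]), 'moment': array([ 0.07462027, -0.01497518,  0.00327779]), 'width': 0.0855369160369441}
```

View pics/scene0.png

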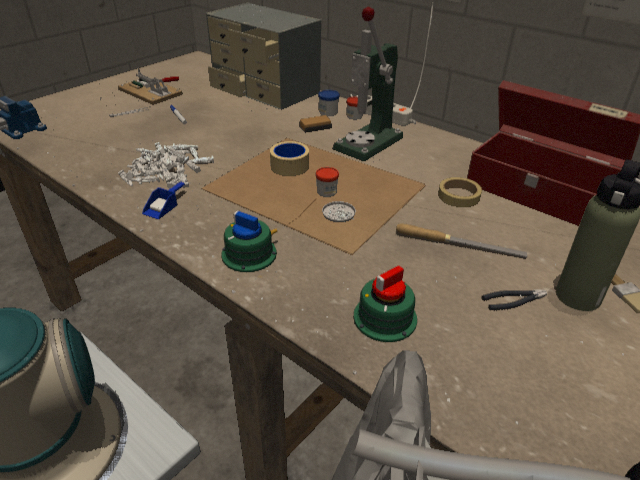

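View pics/top0.png

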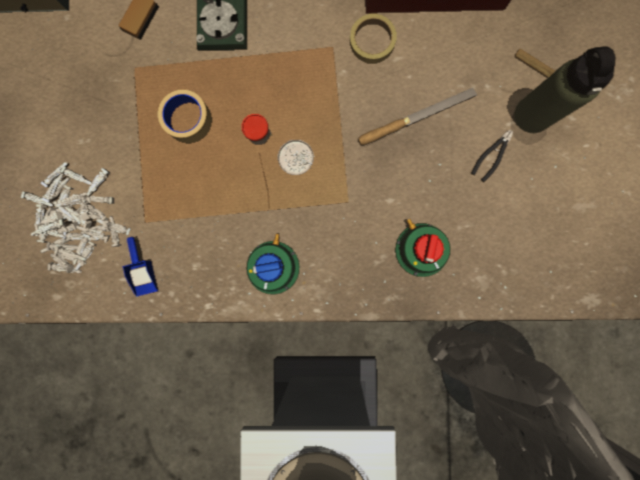

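The scene view shows the blue flask near (248,240) and the red one near (387,300). In the top view, blue is near (270,267) and red near (429,248). I'll zoom in and measure next.

```bash
cat > h.py <<'E'
import numpy as np,cv2
from rig import manip
def ray(n,u,v):
    c=manip.calibration(n);T=c["camera_from_world"];R=T[:3,:3]
    d=np.array([(u-c["cx"])/c["fx"],-(v-c["cy"])/c["fy"],-1.]);return -R.T@T[:3,3],R.T@d
def onz(n,u,v,z):
    o,d=ray(n,u,v);return o+d*(z-o[2])/d[2]
def proj(n,p):
    c=manip.calibration(n);T=c["camera_from_world"];q=T[:3,:3]@p+T[:3,3]
    return c["cx"]+c["fx"]*q[0]/-q[2],c["cy"]-c["fy"]*q[1]/-q[2]
E
python3 - <<'E'
import cv2,numpy as np
t=cv2.imread("pics/top0.png");s=cv2.imread("pics/scene0.png")
a=cv2.resize(t[210:290,385:465],(400,400),interpolation=cv2.INTER_CUBIC)
b=cv2.resize(s[250:350,340:440],(400,400),interpolation=cv2.INTER_CUBIC)
cv2.imwrite("pics/z0.png",np.hstack([a,b]))
from h import *
for n,im in(("top",t),("scene",s)):
    h=cv2.cvtColor(im,cv2.COLOR_BGR2HSV);
    g=cv2.inRange(h,(60,60,30),(90,255,255))
    k,l,st,c=cv2.connectedComponentsWithStats(g)
    for i in range(1,k):
        if st[i,4]>200:print(n,"green",st[i],c[i])
    r=cv2.inRange(h,(0,150,80),(8,255,255))|cv2.inRange(h,(172,150,80),(180,255,255))
    k,l,st,c=cv2.connectedComponentsWithStats(r)
    for i in range(1,k):
        if st[i,4]>100:print(n,"red",st[i],c[i],onz(n,*c[i],.09))
E
```

```text
top green [404 226  45  50 827] [424.41475212 249.95405079]
top green [ 247  242   52   51 1215] [274.7127572  267.79917695]
top red [242 114  27  27 576] [254.546875   126.78645833] [0.75800487 0.11534075 0.09      ]
top red [414 235  30  28 590] [428.7559322  247.44915254] [ 0.51937061 -0.21678205  0.09      ]
scene green [ 222  221   54   51 1521] [248.28336621 250.3425378 ]
scene green [ 354  279   63   63 2136] [385.84082397 316.07958801]
scene green [   0  308   45   74 2305] [ 17.80303688 339.37657267]
scene green [ 63 319  26  78 710] [ 75.49859155 352.62957746]
scene green [  0 438  64  34 284] [ 29.5        459.01056338]
scene red [316 167  23  14 249] [326.98393574 173.25301205] [0.72139019 0.08059971 0.09      ]
scene red [380 266  24  18 182] [391.34065934 273.        ] [ 0.53443871 -0.21471568  0.09      ]
scene red [372 277  34  23 341] [391.12316716 289.15542522] [ 0.50063473 -0.23695271  0.09      ]
```

View pics/z0.png

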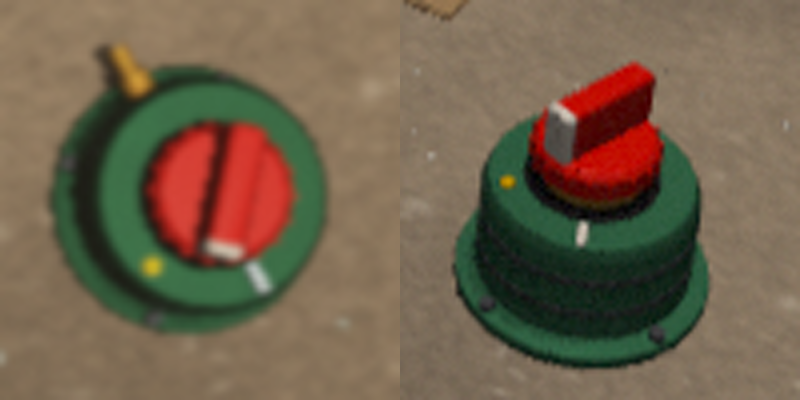

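```bash
python3 - <<'E'
from h import *
def zt(x,y):return ((x+.5)/5-.5+385,(y+.5)/5-.5+210)
def zs(x,y):return ((x-400+.5)/4-.5+340,(y+.5)/4-.5+250)
P=lambda z,n,p:onz(n,*p,z)[:2]
c1=P(.084,"top",zt(221.5,195.5));c2=P(.06,"top",zt(212.5,195));print("disc",c1,"deck",c2)
t=P(.109,"top",zt(222,247));f=P(.109,"top",zt(247,128));print("wing",t,f,(t+f)/2)
ts=P(.109,"scene",zs(562,106));fs=P(.109,"scene",zs(640,70));print("wing scene",ts,fs,(ts+fs)/2)
l1=P(.06,"top",zt(249,264));l2=P(.06,"top",zt(267,291));d=P(.06,"top",zt(152,266))
ls=P(.06,"scene",zs(582,233));ds=P(.06,"scene",zs(508,182));print("line",(l1+l2)/2,ls,"dot",d,ds)
a=lambda v:np.arctan2(v[1],v[0])
for c in(c1,c2,(t+f)/2):
  print("line",a((l1+l2)/2-c),"dot",a(d-c),"wing",a(t-f),"sc",a(ls-c),a(ds-c),a(ts-fs))
s=manip.get_state();from scipy.spatial.transform import Rotation as R
print(R.from_quat(s["ee_rot"],scalar_first=True).as_matrix().round(4))
E
```

```text
disc [ 0.51721821 -0.21818721] deck [ 0.51834496 -0.21943594]
wing [ 0.49717943 -0.21298338] [ 0.54130312 -0.22323892] [ 0.51924128 -0.21811115]
wing scene [ 0.49640963 -0.21621817] [ 0.53640294 -0.22764864] [ 0.51640628 -0.22193341]
line [ 0.48590342 -0.23638757] [ 0.48541482 -0.23881862] dot [ 0.49075725 -0.19525061] [ 0.48999878 -0.19796725]
line -2.61510631278216 dot 2.4274208326415367 wing 2.9132204147168457 sc -2.5661195716175254 2.502683106068801 2.86320512882816
line -2.6600849315891772 dot 2.4218175624207885 wing 2.9132204147168457 sc -2.6095976421136697 2.4933882052682197 2.86320512882816
line -2.6401184458818454 dot 2.4652841614011867 wing 2.9132204147168457 sc -2.5922742826949836 2.538384191104041 2.86320512882816
[[ 2.714e-01  9.625e-01 -6.000e-04]
 [ 9.625e-01 -2.714e-01 -1.500e-03]
 [-1.700e-03 -2.000e-04 -1.000e+00]]
```

```bash
python3 - <<'E'
from h import *
for z in(-.7,-.3,-.1,0,.1,.2,.3):
    p=onz("scene",407,355,z);q=onz("scene",360,440,z);print(z,p.round(2),np.round(proj("top",p)),q.round(2),np.round(proj("top",q)))
c=np.array([.518,-.2195,.098])
print(manip.tip_reach)
for z in (.05,.06):print(proj("scene",np.array([.518,-.2195,z])),proj("top",np.array([.518,-.2195,z])))
E
```

```text
-0.7 [ 1.03 -0.04 -0.7 ] [333. 117.] [ 0.68 -0.1  -0.7 ] [353. 214.]
-0.3 [ 0.71 -0.19 -0.3 ] [388. 184.] [ 0.46 -0.23 -0.3 ] [407. 275.]
-0.1 [ 0.55 -0.26 -0.1 ] [431. 236.] [ 0.35 -0.3  -0.1 ] [450. 324.]
0 [ 0.47 -0.3  -0.  ] [460. 271.] [ 0.3  -0.33  0.  ] [478. 356.]
0.1 [ 0.39 -0.33  0.1 ] [495. 315.] [ 0.25 -0.36  0.1 ] [513. 396.]
0.2 [ 0.31 -0.37  0.2 ] [541. 370.] [ 0.19 -0.39  0.2 ] [558. 447.]
0.3 [ 0.23 -0.41  0.3 ] [601. 444.] [ 0.14 -0.43  0.3 ] [618. 514.]
0.019
(np.float64(386.0429785793292), np.float64(296.6072681179704)) (np.float64(426.15516328745747), np.float64(248.97282993176702))
(np.float64(386.57518758401864), np.float64(292.32237434478395)) (np.float64(427.1368837682148), np.float64(248.7755351180398))
```

```bash
python3 - <<'E'
import cv2,numpy as np
t=cv2.imread("pics/top0.png");s=cv2.imread("pics/scene0.png")
a=cv2.resize(t[300:480,400:640],(400,300));b=cv2.resize(s[330:480,320:520],(400,300))
cv2.imwrite("pics/z1.png",np.clip(np.hstack([a,b]).astype(float)*1.8,0,255).astype('uint8'))
E
```

```text
(no output)
```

View pics/z1.png

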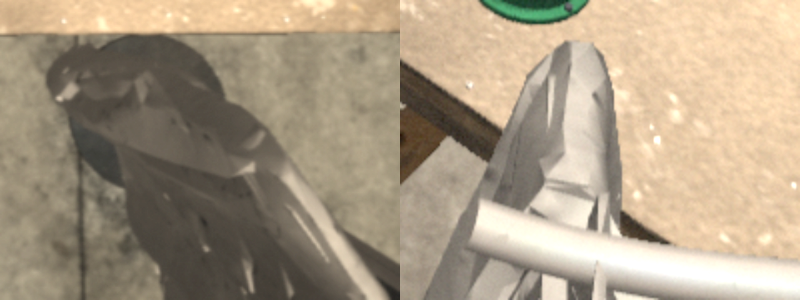

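send_rows(delta_pos=[[-0.0645,0.0558,0],[-0.0645,0.0558,0],[-0.0645,0.0558,0],[-0.0645,0.0558,0],[-0.0645,0.0558,0]], angular=[[0,0,0],[0,0,0],[0,0,0],[0,0,0],[0,0,0]], hand=60, squeeze=30)

```text
clock: 0.52
position: [0.2285, 0.3973, 0.2498]
ee_rot: [0.0, 0.797, 0.604, -0.0]
contact_force: [1.0, -0.3, -0.4]
width: 0.0599
```

send_rows(delta_pos=[[-0.0645,0.0558,0],[-0.0645,0.0558,0],[-0.0645,0.0558,0],[-0.0645,0.0558,0],[-0.0645,0.0558,0]], angular=[[0,0,0],[0,0,0],[0,0,0],[0,0,0],[0,0,0]])

```text
clock: 0.93
position: [0.3009, 0.2429, 0.2501]
ee_rot: [-0.0, 0.797, 0.604, -0.0]
contact_force: [1.6, -0.5, 0.4]
width: 0.0601
```

send_rows(delta_pos=[[-0.0645,0.0558,0],[-0.0645,0.0558,0],[-0.0645,0.0558,0],[-0.0645,0.0558,0],[-0.0645,0.0558,0]], angular=[[0,0,0],[0,0,0],[0,0,0],[0,0,0],[0,0,0]])

```text
clock: 1.35
position: [0.3733, 0.0885, 0.2502]
ee_rot: [-0.0, 0.797, 0.604, 0.0]
contact_force: [-0.2, 1.0, 0.2]
width: 0.06
```

send_rows(delta_pos=[[-0.0645,0.0558,0],[-0.0645,0.0558,0],[-0.0645,0.0558,0],[-0.0645,0.0558,0],[-0.0645,0.0558,0]], angular=[[0,0,0],[0,0,0],[0,0,0],[0,0,0],[0,0,0]])

```text
clock: 1.77
position: [0.4458, -0.066, 0.25]
ee_rot: [-0.0, 0.797, 0.603, -0.0]
contact_force: [1.0, 0.8, 0.0]
width: 0.0597
```

send_rows(delta_pos=[[-0.0645,0.0558,0],[-0.0645,0.0558,0],[-0.0645,0.0558,0.04],[-0.0645,0.0558,0.06],[-0.064,0.0553,0.06]], angular=[[0,0,-0.06],[0,0,-0.06],[0,0,-0.06],[0,0,-0.06],[0,0,-0.06]])

```text
clock: 2.18
position: [0.5201, -0.2197, 0.1858]
ee_rot: [0.001, 0.79, 0.613, 0.0]
contact_force: [-0.2, 0.0, 0.5]
width: 0.06
```

```bash
python3 - <<'E'
from h import *
import cv2
s=manip.get_state();print(s["clock"],s["position"],s["qpos"],s["width"])
from scipy.spatial.transform import Rotation as R
M=R.from_quat(s["ee_rot"],scalar_first=True).as_matrix();print(M.round(3),np.arctan2(M[1,0],M[0,0]))
for n,r in(("scene",(200,360,310,470)),("top",(190,310,360,480))):
    im=manip.get_image(n);a,b,c,d=r;cv2.imwrite(f"pics/{n}1.png",cv2.resize(im[a:b,c:d],None,fx=3.5,fy=3.5,interpolation=cv2.INTER_CUBIC))
E
```

```text
2.1833 [ 0.52014022 -0.21969889  0.18584046] [-5.22985247e-01  3.02924394e-01  1.63221634e+00  1.90667228e-04
  1.20481932e+00 -1.84271773e+00] 0.0599696912681361
[[ 0.249  0.969  0.002]
 [ 0.969 -0.249 -0.001]
 [-0.     0.002 -1.   ]] 1.3196641750256164
```

View pics/scene1.png

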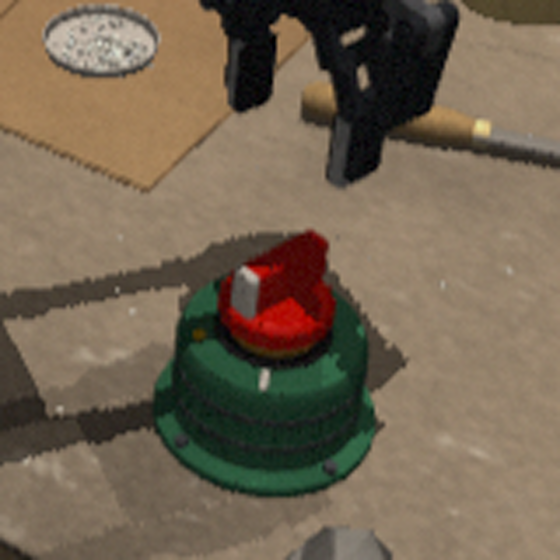

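View pics/top1.png

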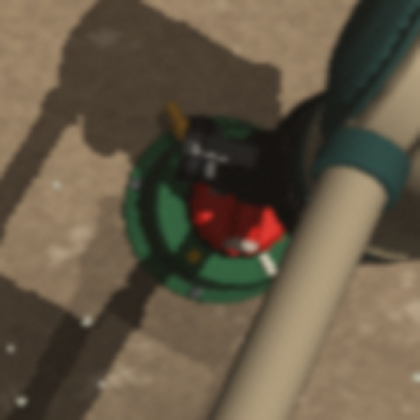

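The jaws are above the red plug and lined up across the wing. Next I'll descend.

send_rows(delta_pos=[[-0.001,-0.004,0.04],[0,0,0.04],[0,0,0.04],[0,0,0.04],[0,0,0.0345]], angular=[[0,0,0],[0,0,0],[0,0,0],[0,0,0],[0,0,0]])

```text
clock: 2.7
position: [0.517, -0.2169, 0.1077]
ee_rot: [-0.001, 0.79, 0.613, -0.0]
contact_force: [-0.3, 0.6, -0.1]
width: 0.06
```

send_rows(delta_pos=[[0,0,0],[0,0,0],[0,0,0],[0,0,0],[0,0,0]], angular=[[0,0,0],[0,0,0],[0,0,0],[0,0,0],[0,0,0]], hand=25, squeeze=20)

```text
clock: 3.12
position: [0.5183, -0.218, 0.1096]
ee_rot: [0.001, 0.79, 0.613, 0.0]
contact_force: [0.3, -0.5, 0.6]
width: 0.0251
```

```bash
python3 - <<'E'
from h import *
import cv2
s=manip.get_state();print(s["clock"],s["position"],s["qpos"],s["width"])
for n,r in(("scene",(200,360,310,470)),):
    im=manip.get_image(n);a,b,c,d=r;cv2.imwrite(f"pics/{n}2.png",cv2.resize(im[a:b,c:d],None,fx=3.5,fy=3.5,interpolation=cv2.INTER_CUBIC))
E
```

```text
3.1167 [ 0.51834979 -0.21798623  0.10964418] [-5.21895620e-01  3.69762238e-01  1.74251608e+00  1.45411857e-04
  1.02723815e+00 -1.84206107e+00] 0.025089771849607274
```

View pics/scene2.png

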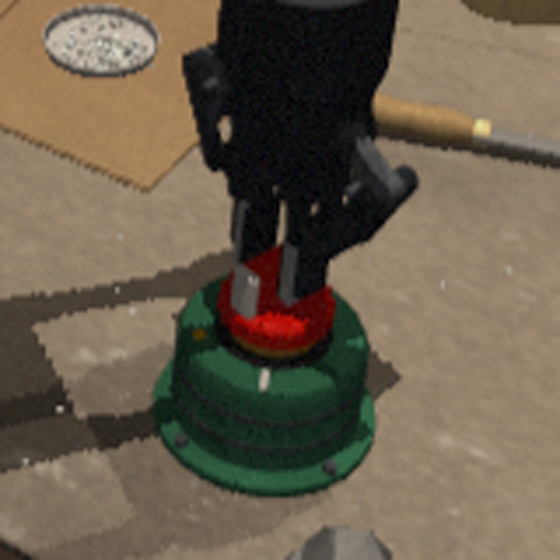

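send_rows(delta_pos=[[0,0,0],[0,0,0],[0,0,0]], angular=[[0,0,0],[0,0,0],[0,0,0]], hand=16)

```text
clock: 3.42
position: [0.5176, -0.2196, 0.1094]
ee_rot: [0.002, 0.79, 0.614, -0.001]
contact_force: [-2.4, -4.3, 2.9]
width: 0.016
```

send_rows(delta_pos=[[0,0,0],[0,0,0],[0,0,0],[0,0,0],[0,0,0]], angular=[[0,0,-0.5],[0,0,-1],[0,0,-1],[0,0,-1],[0,0,-1]])

```text
clock: 3.83
position: [0.5172, -0.2198, 0.1092]
ee_rot: [0.001, 0.666, 0.746, -0.001]
contact_force: [-0.6, -3.8, -1.4]
width: 0.016
```

```bash
python3 - <<'E'
from h import *
import cv2
s=manip.get_state();print(s["clock"],s["position"],s["qpos"],s["width"],s["contact_force"],s["moment"])
for n,r in(("scene",(200,360,310,470)),):
    im=manip.get_image(n);a,b,c,d=r;cv2.imwrite(f"pics/{n}3.png",cv2.resize(im[a:b,c:d],None,fx=3.5,fy=3.5,interpolation=cv2.INTER_CUBIC))
E
```

```text
3.8333 [ 0.51724949 -0.21975361  0.10924286] [-0.52347345  0.37025038  1.74291292 -0.00391447  1.02701733 -2.20584961] 0.016038660423279345 [-0.55537414 -3.76320746 -1.35129894] [-0.60027224  0.21954693 -0.01493047]
```

View pics/scene3.png

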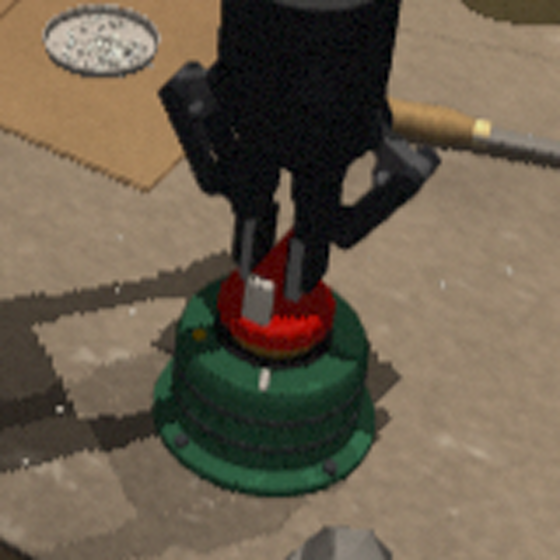

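send_rows(delta_pos=[[0,0,0],[0,0,0],[0,0,0],[0,0,0],[0,0,0]], angular=[[0,0,-0.8],[0,0,-0.8],[0,0,-0.8],[0,0,-0.8],[0,0,-0.8]])

```text
clock: 4.3
position: [0.5178, -0.2195, 0.1086]
ee_rot: [0.001, 0.539, 0.842, -0.001]
contact_force: [-0.6, -5.1, -1.4]
width: 0.0159
```

```bash
python3 - <<'E'
from h import *
import cv2
s=manip.get_state();print(s["clock"],s["position"],s["qpos"],s["width"],s["contact_force"],s["moment"])
for n,r in(("scene",(200,360,310,470)),):
    im=manip.get_image(n);a,b,c,d=r;cv2.imwrite(f"pics/{n}4.png",cv2.resize(im[a:b,c:d],None,fx=3.5,fy=3.5,interpolation=cv2.INTER_CUBIC))
E
```

```text
4.3 [ 0.51777016 -0.21949513  0.10862823] [-0.52314552  0.3711756   1.74321108 -0.00289888  1.02541426 -2.52469662] 0.015851134689753524 [-0.63446911 -5.08666126 -1.36866266] [-0.75615036  0.16037932  0.00656998]
```

View pics/scene4.png

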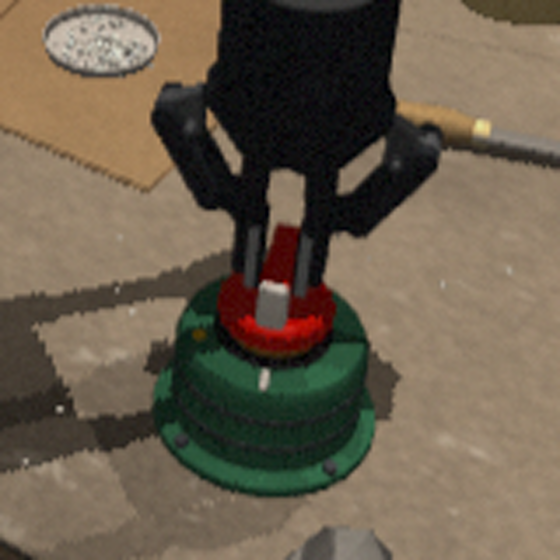

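send_rows(delta_pos=[[0,0,0],[0,0,0],[0,0,0],[0,0,0]], angular=[[0,0,0],[0,0,0],[0,0,0],[0,0,0]], hand=30)

```text
clock: 4.68
position: [0.5178, -0.2173, 0.1085]
ee_rot: [-0.0, 0.541, 0.841, 0.0]
contact_force: [-0.1, 0.3, -0.2]
width: 0.0304
```

```bash
python3 - <<'E'
from h import *
import cv2
s=manip.get_state();print(s["clock"],s["position"],s["qpos"],s["width"],s["contact_force"],s["moment"])
for n,r in(("scene",(200,360,310,470)),):
    im=manip.get_image(n);a,b,c,d=r;cv2.imwrite(f"pics/{n}5.png",cv2.resize(im[a:b,c:d],None,fx=3.5,fy=3.5,interpolation=cv2.INTER_CUBIC))
E
```

```text
4.6833 [ 0.51779755 -0.21726246  0.1085389 ] [-5.21634186e-01  3.70928022e-01  1.74389727e+00  8.43636237e-04
  1.02706455e+00 -2.52142319e+00] 0.030350858361574418 [-0.07551989  0.25892017 -0.1670225 ] [ 0.09029033 -0.01158854  0.0267598 ]
```

View pics/scene5.png

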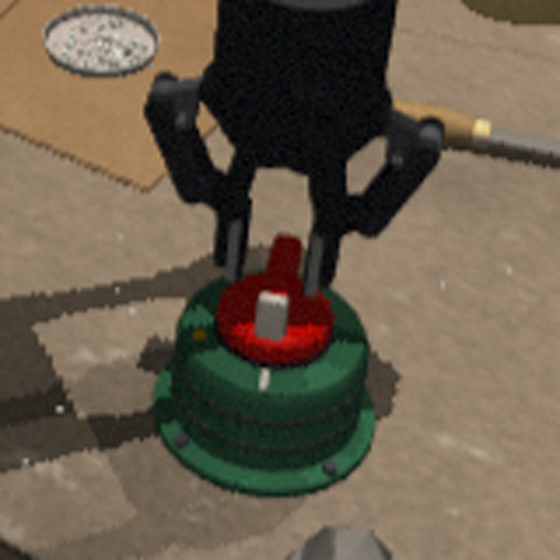

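It has dropped: the disc now hides the brass ring and its edge sits about 12 px lower in the zoomed crop. I'll centre, lower about 7.5 mm, close loosely and run it in clockwise.

send_rows(delta_pos=[[-0.005,-0.002,0.009],[0,0,0.01],[0,0,0]], angular=[[0,0,0],[0,0,0],[0,0,0]])

```text
clock: 4.98
position: [0.5173, -0.2196, 0.0999]
ee_rot: [-0.001, 0.54, 0.841, 0.0]
contact_force: [-0.2, 0.6, -0.9]
width: 0.0298
```

send_rows(delta_pos=[[0,0,0],[0,0,0],[0,0,0],[0,0,0]], angular=[[0,0,0],[0,0,0],[0,0,0],[0,0,0]], hand=15.5)

```text
clock: 5.32
position: [0.518, -0.22, 0.101]
ee_rot: [0.0, 0.54, 0.841, 0.0]
contact_force: [-0.0, 0.2, 0.0]
width: 0.0156
```

send_rows(delta_pos=[[0,0,0],[0,0,0],[0,0,0],[0,0,0],[0,0,0]], angular=[[0,0,0.5],[0,0,1],[0,0,1],[0,0,1],[0,0,1]])

```text
clock: 5.73
position: [0.5186, -0.2206, 0.1011]
ee_rot: [0.001, 0.684, 0.73, 0.0]
contact_force: [1.0, -2.4, -1.7]
width: 0.0155
```

```bash
python3 - <<'E'
from h import *
import cv2
s=manip.get_state();print(s["clock"],s["position"],s["qpos"],s["width"],s["contact_force"],s["moment"])
for n,r in(("scene",(200,360,310,470)),):
    im=manip.get_image(n);a,b,c,d=r;cv2.imwrite(f"pics/{n}6.png",cv2.resize(im[a:b,c:d],None,fx=3.5,fy=3.5,interpolation=cv2.INTER_CUBIC))
E
```

```text
5.7333 [ 0.51855569 -0.22061869  0.10107837] [-5.25424987e-01  3.80524011e-01  1.75034420e+00 -5.54463831e-04
  1.00865363e+00 -2.16140769e+00] 0.015514697579424022 [ 1.03922101 -2.39831088 -1.70451231] [-0.2931084  -0.17403542  0.05371914]
```

View pics/scene6.png

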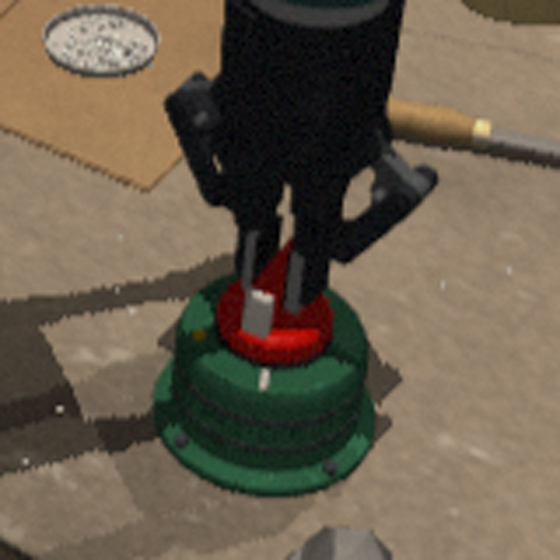

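The plug is turning with the jaws and staying low. I'll carry on clockwise.

send_rows(delta_pos=[[0,0,0.001],[0,0,0.001],[0,0,0.001],[0,0,0],[0,0,0]], angular=[[0,0,1],[0,0,1],[0,0,1],[0,0,1],[0,0,1]])

```text
clock: 6.2
position: [0.5185, -0.2209, 0.1001]
ee_rot: [0.001, 0.814, 0.58, 0.0]
contact_force: [0.6, -2.3, -1.3]
width: 0.0152
```

send_rows(delta_pos=[[0,0,0.001],[0,0,0.001],[0,0,0],[0,0,0],[0,0,0]], angular=[[0,0,1],[0,0,1],[0,0,1],[0,0,1],[0,0,1]])

```text
clock: 6.62
position: [0.5181, -0.2208, 0.0992]
ee_rot: [0.001, 0.913, 0.407, -0.0]
contact_force: [0.1, -2.2, -0.3]
width: 0.0156
```

```bash
python3 - <<'E'
from h import *
import cv2
s=manip.get_state();print(s["clock"],s["position"],s["qpos"],s["width"],s["contact_force"],s["moment"])
for n,r in(("scene",(200,360,310,470)),):
    im=manip.get_image(n);a,b,c,d=r;cv2.imwrite(f"pics/{n}7.png",cv2.resize(im[a:b,c:d],None,fx=3.5,fy=3.5,interpolation=cv2.INTER_CUBIC))
E
```

```text
6.6167 [ 0.51809419 -0.22082496  0.09915301] [-5.25723503e-01  3.82493523e-01  1.75289066e+00 -1.38936677e-03
  1.00478268e+00 -1.36320224e+00] 0.015631883346928763 [ 0.10898962 -2.22972964 -0.28945074] [-0.43871862 -0.03388515  0.02513444]
```

View pics/scene7.png

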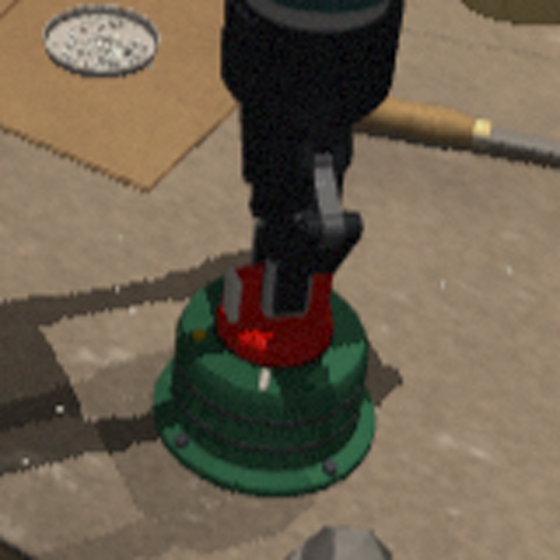

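send_rows(delta_pos=[[0,0,0],[0,0,0],[0,0,0]], angular=[[0,0,0.5],[0,0,0.5],[0,0,0]])

```text
clock: 6.92
position: [0.518, -0.2206, 0.0991]
ee_rot: [0.001, 0.928, 0.372, -0.0]
contact_force: [-1.0, -3.4, -0.2]
width: 0.0155
```

```bash
python3 - <<'E'
from h import *
s=manip.get_state();print(s["clock"],s["position"],s["qpos"],s["width"],s["contact_force"],s["moment"])
E
```

```text
6.9167 [ 0.51799961 -0.22058388  0.09911644] [-5.25644930e-01  3.82465432e-01  1.75305134e+00 -9.87417467e-04
  1.00506755e+00 -1.28737472e+00] 0.015497223018159482 [-1.04062232 -3.41327651 -0.22536366] [-0.44688563  0.05006243  0.01046963]
```

send_rows(delta_pos=[[0,0,0],[0,0,0],[0,0,0],[0,0,0]], angular=[[0,0,0],[0,0,0],[0,0,0],[0,0,0]], hand=40)

```text
clock: 7.25
position: [0.5177, -0.2195, 0.0988]
ee_rot: [-0.0, 0.929, 0.371, 0.0]
contact_force: [-0.4, -0.2, 0.1]
width: 0.04
```

send_rows(delta_pos=[[0,0,-0.03],[0,0,-0.06],[0,0,-0.08],[0,0,-0.08],[0,0,0]], angular=[[0,0,0],[0,0,0],[0,0,0],[0,0,0],[0,0,0]])

```text
clock: 7.67
position: [0.5212, -0.2215, 0.2054]
ee_rot: [0.005, 0.928, 0.371, 0.004]
contact_force: [0.6, -1.0, 0.3]
width: 0.0402
```

```bash
python3 - <<'E'
from h import *
import cv2
s=manip.get_state();print(s["clock"],s["position"],s["contact_force"])
A=[]
for n,r in(("scene",(250,350,340,440)),("top",(200,300,380,480))):
    im=manip.get_image(n);cv2.imwrite(f"pics/{n}8full.png",im);a,b,c,d=r;A.append(cv2.resize(im[a:b,c:d],None,fx=4,fy=4,interpolation=cv2.INTER_CUBIC))
cv2.imwrite("pics/z8.png",np.hstack(A))
E
```

```text
7.6667 [ 0.52118322 -0.22150812  0.20536477] [ 0.59396712 -1.034158    0.31549485]
```

View pics/z8.png

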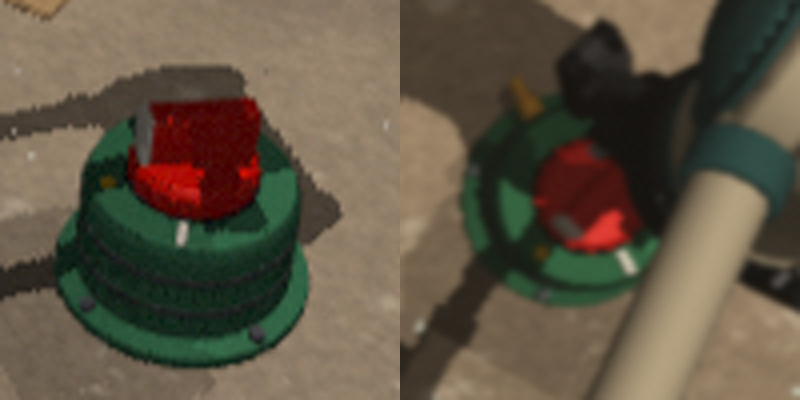

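```bash
python3 - <<'E'
from h import *
zs=lambda x,y:((x+.5)/4-.5+340,(y+.5)/4-.5+250)
zt=lambda x,y:((x-400+.5)/4-.5+380,(y+.5)/4-.5+200)
P=lambda z,n,p:onz(n,*p,z)[:2]
a=lambda v:np.arctan2(v[1],v[0])%(2*np.pi)
c=np.array([.518,-.220])
for l,r in(((150,104),(257,99)),((144,102),(252,97))):
    t=P(.0985,"scene",zs(*l));f=P(.0985,"scene",zs(*r));print(t,f,np.hypot(*(t-f)),"turn",3.65-a(t-f))
t=P(.0985,"top",zt(568,225));print("top tip",t,3.65-a(t-c))
f=P(.0985,"top",zt(599,152));print("top wing",3.65-a(t-f),np.hypot(*(t-f)))
d=P(.06,"top",zt(541,254));print("dot",3.65-a(d-c))
E
```

```text
[ 0.5046137  -0.20555287] [ 0.53653429 -0.2372515 ] 0.044985856663907614 turn 1.2903167087636458
[ 0.50400476 -0.20295256] [ 0.53623465 -0.23499272] 0.04544598953357664 turn 1.2908534078404146
top tip [ 0.50333064 -0.20142857] 1.4106586956246718
top wing 0.9281437598566216 0.037432117102169156
dot 1.239592097649858
```

send_rows(delta_pos=[[0.06,-0.06,0],[0.06,-0.065,0],[0.06,-0.065,0],[0.06,-0.065,0],[0.06,-0.065,0]], angular=[[0,0,0],[0,0,0],[0,0,0],[0,0,0],[0,0,0]])

```text
clock: 8.18
position: [0.5151, -0.0427, 0.1971]
ee_rot: [-0.001, 0.929, 0.371, -0.001]
contact_force: [-0.2, -0.1, -0.6]
width: 0.04
```

send_rows(delta_pos=[[0.06,-0.065,-0.05],[0.06,-0.065,-0.05],[0.06,-0.065,0],[0.02,-0.02,0],[0,0,0]], angular=[[0,0,0],[0,0,0],[0,0,0],[0,0,0],[0,0,0]])

```text
clock: 8.6
position: [0.5142, 0.0757, 0.2376]
ee_rot: [-0.001, 0.928, 0.373, -0.001]
contact_force: [0.3, -0.4, -0.2]
width: 0.04
```

```bash
python3 - <<'E'
from h import *
import cv2
s=manip.get_state();print(s["clock"],s["position"],s["contact_force"])
A=[]
for n,r in(("scene",(250,350,340,440)),("top",(200,300,380,480))):
    im=manip.get_image(n);cv2.imwrite(f"pics/{n}9full.png",im);a,b,c,d=r;A.append(cv2.resize(im[a:b,c:d],None,fx=4,fy=4,interpolation=cv2.INTER_CUBIC))
cv2.imwrite("pics/z9.png",np.hstack(A))
E
```

```text
8.6 [0.51418257 0.07568087 0.23755262] [ 0.27891596 -0.38484563 -0.20685515]
```

View pics/z9.png

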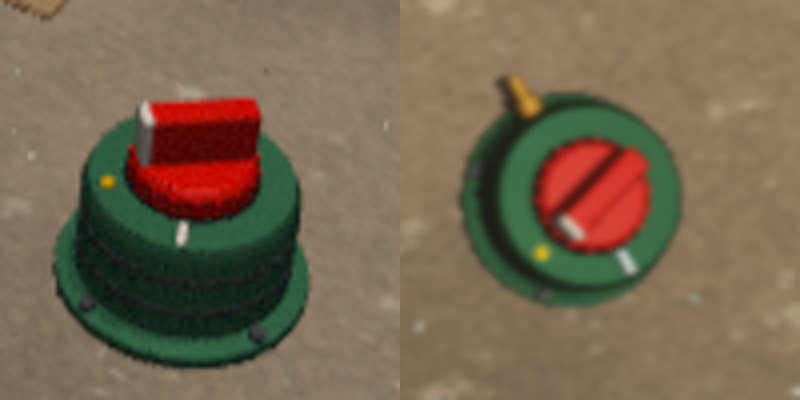

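View pics/top9full.png

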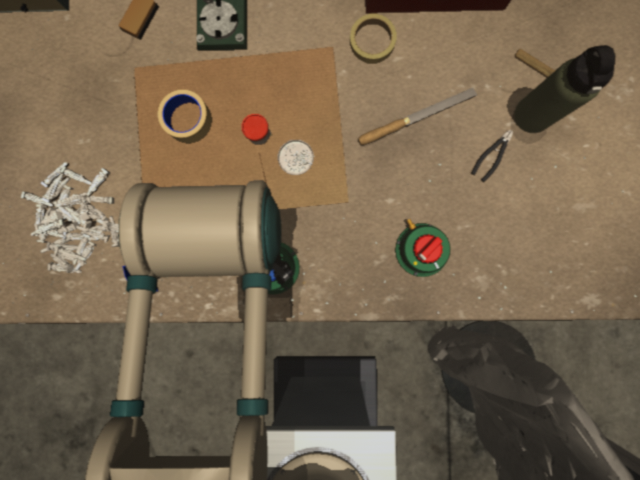

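The arm is clear at (0.51, 0.08, 0.24), above the blue plug but not touching it. In the top crop, the tip is at (571,228), the wing's far end at (636,157) and the dot at (541,254). I'll work out the turn from these.

```bash
python3 - <<'E'
from h import *
zs=lambda x,y:((x+.5)/4-.5+340,(y+.5)/4-.5+250)
zt=lambda x,y:((x-400+.5)/4-.5+380,(y+.5)/4-.5+200)
P=lambda z,n,p:onz(n,*p,z)[:2]
a=lambda v:np.arctan2(v[1],v[0])%(2*np.pi)
# deck centre from top crop
t=P(.0985,"top",zt(571,228));f=P(.0985,"top",zt(636,157));c=(t+f)/2
L=P(.06,"top",zt(627,262));d=P(.06,"top",zt(541,254))
for cc in(c,np.array([.518,-.22])):
  print(cc,"line->wing",a(L-cc)-a(t-f),"line->dot",a(L-cc)-a(d-cc),np.hypot(*(t-f)))
# depth: scene row of white end's top front corner vs prediction
for dep in(.008,.0105,0):
  ang=a(t-f);u=np.array([np.cos(ang),np.sin(ang)]);p=np.array([.518,-.22])+u*.025
  print(dep,proj("scene",np.array([*p,.109-dep])),zs(146,103))
E
```

```text
[ 0.51844459 -0.21835613] line->wing 1.268240642435647 line->dot 1.2030042740144151 0.04540665415668586
[ 0.518 -0.22 ] line->wing 1.2347438826816686 line->dot 1.2109363068195167 0.04540665415668586
0.008 (np.float64(374.2254582649972), np.float64(275.22824669438177)) (376.125, 275.375)
0.0105 (np.float64(374.1090006456144), np.float64(276.3682281948863)) (376.125, 275.375)
0 (np.float64(374.60086084962376), np.float64(271.5535021479627)) (376.125, 275.375)
```

```bash
python3 - <<'E'
from rig import manip
print(manip.sign_off())
E
```

```text
the job is handed in; nothing more can be done
None
```

I backed the red plug off about 0.68 rad anticlockwise with a loose grip. It stayed up until I opened the fingers, then dropped into the thread start under its own weight. I lowered the gripper about 7.5 mm, ran the plug clockwise, let go and moved clear, and handed in at about 8.7 s.

- **Turn:** the last top view gave about 1.23–1.27 rad against a home of 1.2. The white tip lines up with the yellow dot, which itself measured 1.20–1.21.
- **Depth:** the wing is clearly down in the thread. One scene-image point read nearer 8 mm than 10.5 mm, but 1 px there is about 2 mm, so it can't confirm the last 2.5 mm. I relied on the thread drawing it in for that.
- **Stop not felt:** I felt no stop at the end of the turn, so the pictures are the only evidence of full home.
- **Forces:** I saw at most about 5 N while turning, and about 0 after release.
- **Blue plug:** the robot passed well above it and never touched it. I did not re-measure its turn at the end.

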